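Tare the dial scale for the mixing cup

TASK

Tare the little dial scale for weighing out resin: stand the empty steel mixing cup upright in the middle of the scale's pan, setting it down gently (no dropping it, and do not push the pan down to its stop), then turn the black tare knob until its red pointer stands on the thick black zero mark of the dial as it reads with the cup on. Leave the cup on the pan and the paints and the model undisturbed.

Things in the scene. Friction and masses are not known exactly. Their poses are not given: they have to be found in the camera images.
- scale: Green-grey spring dial scale, 236 (x) x 130 (y) mm, about 100 mm tall, standing firmly on the 3 mm thick cutting mat (it does not shift). Origin: centre of its underside. Its own -x end is the front, with the round dial on a face that slopes 20 degrees (0.35 rad) down towards the front; its +x end carries the pan.
- pan_top (a point): Centre of the upper face of the flat round steel pan, 110 mm across inside a rim 3 mm high, about 93 mm above the table and 62 mm behind (+x of) the scale's origin. Moves down with the pan; z up.
- pan (a joint): How far the pan has sunk, m: 0 empty, 0.014 at its bottom stop. Spring of about 204 N/m (0.048 mm per gram), damped, settles within about 1 s. Never let it exceed 0.0115.
- dial (a joint): Angle of the white graduated disc, rad, geared to the pan: 0 empty, growing 0.0209 rad per gram of load, counter-clockwise as seen looking on the face. At 0 the zero mark points up the slope (the face's +x, towards the pan). 97 mm disc, a mark every 5 g, running clockwise from zero. It cannot be turned by hand: it lies under the clear crystal.
- zero_mark (a point): Point on the thick black zero mark (3.6 mm wide, with a round dot at its inner end) of the graduated disc, 42 mm from the dial axis, in the gap between disc and crystal.
- tare_knob (a joint): Angle of the tare knob, rad, same axis, zero and direction as dial, so the pointer stands on the zero mark when the two joints are equal. Stops at -0.6 and 2.2; stays where it is left (friction 0.05 N m); 0.075 rad off is 3 mm at the marks.
- pointer_tip (a point): Point on the thin red pointer (2 mm wide there), 42 mm from the dial axis, at the same height as zero_mark: the two points coincide when the reading is zero.
- knob_grip (a point): On the axis of the round fluted black tare knob, 34 mm across and 27 mm tall, standing on the clear flat crystal (97 mm across, part of the knob, carries the pointer). The point lies 17 mm above the crystal, 10 mm below the knob's top. z: the knob's axis, square to the sloping face; x: the way the red pointer points. A fixed 108 mm chrome rim round the crystal stands 1.5 mm above it.
- cup: Empty steel mixing cup, 52 mm across at the mouth, a little narrower at the foot, 45 mm tall, wall 2 mm, 35 to 65 g (varies). Stands on the mat. Origin: centre of its underside, z up.
- paint_dark: Bystander: dark paint bottle with a black cap, 36 mm across, 78 mm tall. Origin: centre of its underside.
- model_tank: Bystander: small green model tank on a round cork holder, 56 x 43 mm (the gun reaches 38 mm from the middle), 51 mm tall. Origin: centre of its underside.
- dropper: Bystander: white dropper bottle with a yellow cap, 28 mm across, 70 mm tall. Origin: centre of its underside.

How it is judged:
On the way, in this order (a step that is already met when the one before it is completed fails the run):
1. the cup stands upright and released in the middle of the pan, and the dial has settled (horizontal distance between cup and pan_top below 0.02 m and z of cup in the frame of pan_top between -0.005 and 0.005 m and angle between cup's own z axis and vertical below 0.1 rad and contact force between the fingers and cup below 0.05 N and linear speed of cup below 0.02 m/s and velocity of joint dial between -0.15 and 0.15 rad/s), for 0.3 s.
2. with the cup on the pan, the red pointer stands on the zero mark (horizontal distance between cup and pan_top below 0.02 m and z of cup in the frame of pan_top between -0.005 and 0.005 m and angle between cup's own z axis and vertical below 0.1 rad and contact force between the fingers and cup below 0.05 N and linear speed of cup below 0.02 m/s and distance between pointer_tip and zero_mark below 0.003 m), for 0.2 s.
At the end, for the whole second after the job is handed in: The cup stands upright (within 0.1 rad), at rest and released on the pan, its foot within 20 mm of the pan's middle; the dial is still and the red pointer's tip is within 3 mm of the zero mark; the two paint bottles and the model are within 30 mm of where they were (all of step 2 and velocity of joint dial between -0.15 and 0.15 rad/s and distance of each of paint_dark, model_tank, dropper from where it was at the start of the episode below 0.03 m); the robot touches nothing.
It fails at once if the pan is pushed down to its stop (more than 11.5 mm) (value of joint pan above 0.0115 m).
It fails at once if the cup is dropped (moves faster than 0.5 m/s with no finger on it) (linear speed of cup above 0.5 m/s and contact force between the fingers and cup below 0.05 N).
It fails at once if the cup is tipped over (angle between cup's own z axis and vertical above 0.8 rad).
It fails at once if a paint bottle or the model is knocked over or pushed away (distance of any of paint_dark, model_tank, dropper from where it was at the start of the episode above 0.03 m or angle between any of paint_dark, model_tank, dropper's own z axis and vertical above 0.5 rad).
It also fails if it takes over 54 s, if anything falls off the work surface, if the arm or the gripper's body presses on something with over 40 N, if the wrist force passes 120 N, or if a joint passes its speed limit or range.

ROBOT

A 6-joint arm with a two-finger parallel gripper is mounted at the origin on the work surface. World frame = base frame: x ahead of the robot, y to its left, z up, the work surface at z = 0. Lengths are in m, angles in rad, forces in N, time in s.
With the tool pointing down it reaches from about 0.225 to 0.875 m from the base axis. Payload 3.4 kg.
Tool frame: the origin (TCP) lies midway between the tips of the shut fingers; the grasp point (between the pads) lies 19 mm behind it; x points along the fingers, z is the direction in which the jaws open and shut, and the axes are right-handed (so a half turn about x gives the same grasp; the last joint's range is limited). The gripper opens to 85 mm and grips with 20 to 120 N. Pads are 22 mm wide; open, the fingers measure 114 mm over their backs; the gripper's body (76 mm by 85 mm) begins 54 mm behind the grasp point. The pads swing forward as they close: fully open they stand 13 mm farther back than shut.
Start: joints at [1.033, 0.276, 1.505, -0, 1.361, -0.121], TCP at [0.233, 0.526, 0.231] pointing down, gripper open.
Joint ranges: [-2.89, 2.89], [-0.75, 2.08], [0.22, 2.7], [-1.18, 4.32], [0.11, 2.71], [-2.7, 2.7]. Speed limits (rad/s): [2.57, 2.57, 3.14, 3.14, 3.14, 3.14].

INTERFACE

Orientations are given as [roll, pitch, yaw] about the fixed x, y, z axes, in that order (R = Rz(yaw) Ry(pitch) Rx(roll)).
In Python, from bench import robot, imaging gives the robot as it stands. The module is installed in compiled form; this text tells all that it offers.
- The arm moves only by the tool arm_command, never from a script. Its argument "series" is a list of rows, each a list of 7 numbers: the shift along the tool's x, y, z in m, then the turn, a rotation vector about the tool's x, y, z in degrees, then the finger opening in m, from 0 to 0.0854. In form: [[dx, dy, dz, rx, ry, rz, hand], ...]. A call has exactly 10 rows; each row is the pose to reach, as a shift and turn from the pose commanded when the call began, along the tool's axes at that moment; what a row does not reach only later rows make up. A row lasts 1/8 s, in which the tool goes at most 62.5 mm and 10.7 degrees, less where a joint would pass 70% of its speed; a pose out of reach is approached as far as the arm can. A call with a gripper value outside its range is refused whole. The fingers move at their own pace and stop on an object; the grip force is fixed at half the most. Time passes only in rows, so rows that repeat a pose let the fingers close, or fill a call up. It gives the time, the measured TCP pose, the force and the opening at its end, in the units of the state.
- robot.get_state(): the state, without advancing time (a new reading comes with each control period).
- imaging.read_camera(name): name is "scene" or "top" or "wrist"; returns a dict with "pixels" (400x640x3 uint8, blue, green, red), "camera_matrix" (3x3 intrinsics, pixels), "dist_coeffs" ([k1, k2, p1, p2, k3] as OpenCV has them; the pictures are not rectified), "camera_from_world" (4x4, takes a point from world to camera coordinates). Camera axes: x right, y down, z forward; pixel columns grow to the right and rows downward; lengths in m; the calibration is good to about 2 mm. A picture is of the moment at which its call begins. There is no depth.
- robot.job_done(): hands the job in, once; it reports no verdict.
The state is a dict: "t": time; "joint_pos": joint angles; "joint_vel": joint speeds; "tau": joint torques, N m; "tcp_pos": TCP position; "orientation": TCP orientation; "contact_force": force on the tool from outside, world axes, zero at the start; "moment": the same for the moment, N m; "gripper_width": finger opening in m.
Only numpy, scipy, OpenCV 4.12 (cv2) and the standard library are available. Lean on these libraries where they do the work, as an engineer would, in place of code of your own. Each camera call takes 0.05 s, during which the arm holds its last target. There are 200 camera calls.

## Working session

There is one attempt and no reset: what is moved stays moved. The work goes in short steps, Python scripts to look and compute and a tool call to move; the robot and the scene stay as the last step left them, time stands still between calls to the robot, and variables do not carry over. Pictures are saved under pics/ and viewed, about 8 in all and at most 12, crops included, and the job is handed in when it is done.

Besides the shell and the picture viewer there is one more tool, called after "Call:" by a JSON object that holds its "fn" and its "kwargs", one argument or row to a line. arm_command: Moves the arm, as the interface text tells. Its arguments: {"type":"object","properties":{"series":{"type":"array","items":{"type":"array","items":{"type":"number"}}}},"required":["series"]}

```bash
mkdir -p pics; cat > h.py <<'E'
import numpy as np, cv2
from bench import robot, imaging
from scipy.spatial.transform import Rotation as R
def shot(n,f=None):
    c=imaging.read_camera(n)
    if f: cv2.imwrite('pics/'+f,c['pixels'])
    return c
def ray(c,uv):
    p=cv2.undistortPoints(np.array([[uv]],float),c['camera_matrix'],c['dist_coeffs'])[0,0]
    T=c['camera_from_world'];r=T[:3,:3]
    return -r.T@T[:3,3], r.T@np.array([p[0],p[1],1])
def onz(c,uv,z):
    o,d=ray(c,uv); return o+d*(z-o[2])/d[2]
def proj(c,P):
    T=c['camera_from_world']
    return cv2.projectPoints(np.array(P,float).reshape(-1,3),cv2.Rodrigues(T[:3,:3])[0],T[:3,3],c['camera_matrix'],c['dist_coeffs'])[0].reshape(-1,2)
E
python3 - <<'E'
from h import *
s=robot.get_state();print(s)
a=shot('top','top0.png');b=shot('scene','scene0.png')
for c in(a,b):
    print(c['camera_matrix'][0,0],ray(c,(320,200)))
E
```

```text
{'t': 0.0, 'joint_pos': array([ 1.03300735e+00,  2.76574541e-01,  1.50612620e+00, -2.25275579e-05,
        1.36068945e+00, -1.21005491e-01]), 'joint_vel': array([-5.80821374e-04, -9.08790507e-04,  7.38775537e-04,  4.36960095e-05,
        1.54903053e-04, -1.40520747e-03]), 'tau': array([ 3.46198767e-04, -4.16781414e+01, -2.45811886e+01, -4.69766983e-04,
        1.11128765e-02, -4.69975674e-06]), 'tcp_pos': array([0.23251699, 0.52531728, 0.23045413]), 'orientation': array([ 3.0328387 ,  1.56899866, -2.09632904]), 'contact_force': array([ 0.3227807 , -0.19074444,  0.2782494 ]), 'moment': array([ 0.01073858, -0.00359401, -0.00799711]), 'gripper_width': 0.08536184766017711}
413.3654895218382 (array([0.47211108, 0.00206454, 0.87690903]), array([ 0.0881156 , -0.01950323, -0.99603757]))
428.536322098789 (array([1.14633315, 0.43528501, 0.59434292]), array([-0.66196355, -0.47922778, -0.57669268]))
```

View pics/top0.png

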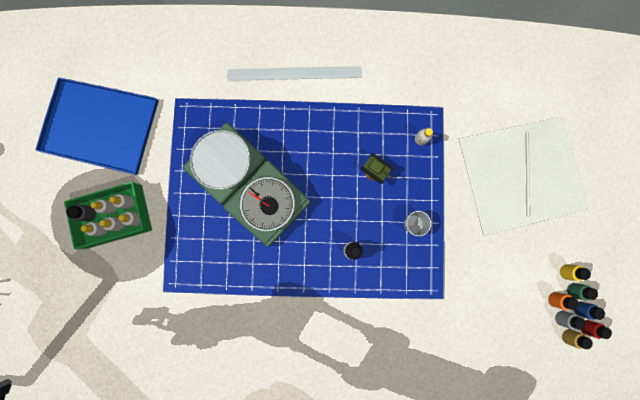

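View pics/scene0.png

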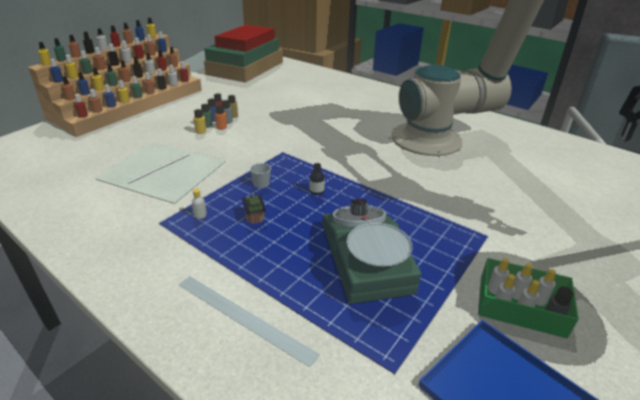

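Top view: pan at about (220,158), dial about (267,203) with the knob at (269,205), cup (418,223), dark bottle (353,250), tank (377,168), dropper (428,134). The scene view confirms that all of them stand upright.

```bash
python3 - <<'E'
from h import *
c=shot('top');im=c['pixels'];hsv=cv2.cvtColor(im,cv2.COLOR_BGR2HSV)
def blobs(m,box,k=3):
    x0,y0,x1,y1=box;mm=np.zeros_like(m);mm[y0:y1,x0:x1]=m[y0:y1,x0:x1]
    cs,_=cv2.findContours(mm,cv2.RETR_EXTERNAL,cv2.CHAIN_APPROX_NONE)
    return sorted(cs,key=cv2.contourArea)[::-1][:k]
grey=((hsv[...,1]<60)&(hsv[...,2]>90)).astype(np.uint8)*255
for n,b,z in(('pan',(180,115,262,195),.096),('dial',(235,170,305,240),.07),('cup',(395,205,435,240),.048)):
    for k in blobs(grey,b,2):
        if len(k)<8: continue
        h=cv2.convexHull(k); e=cv2.fitEllipse(h); print(n,e,cv2.contourArea(h),onz(c,e[0],z))
# known things
for n,uv,z in(('dark cap',(353,250),.08),('tank',(377,168),.04),('drop cap',(429,132),.07)): print(n,onz(c,uv,z))
blue=cv2.inRange(hsv,(100,100,60),(130,255,255))
crop=cv2.resize(im[100:260,170:450],None,fx=2.85,fy=2.85,interpolation=cv2.INTER_CUBIC);cv2.imwrite('pics/crop0.png',crop)
E
```

```text
pan ((219.6593475341797, 159.4172821044922), (59.28887939453125, 62.309608459472656), 44.777584075927734) 2872.5 [0.61358136 0.18122842 0.096     ]
pan ((253.9333038330078, 189.049560546875), (16.865060806274414, 31.716533660888672), 49.387569427490234) 239.5 [0.55838363 0.11276695 0.096     ]
dial ((266.6819152832031, 203.60044860839844), (55.425968170166016, 56.411529541015625), 60.94939422607422) 2422.0 [0.53338668 0.0902834  0.07      ]
dial ((234.70376586914062, 177.68978881835938), (12.051582336425781, 30.777212142944336), 49.66691207885742) 112.5 [0.5826378  0.15538953 0.07      ]
cup ((417.337646484375, 223.54042053222656), (24.64170265197754, 27.932647705078125), 65.73480224609375) 517.0 [ 0.50318059 -0.21286307  0.048     ]
dark cap [ 0.4480175  -0.07954531  0.08      ]
tank [ 0.61574614 -0.13002416  0.04      ]
drop cap [ 0.68829613 -0.23110241  0.07      ]
```

View pics/crop0.png

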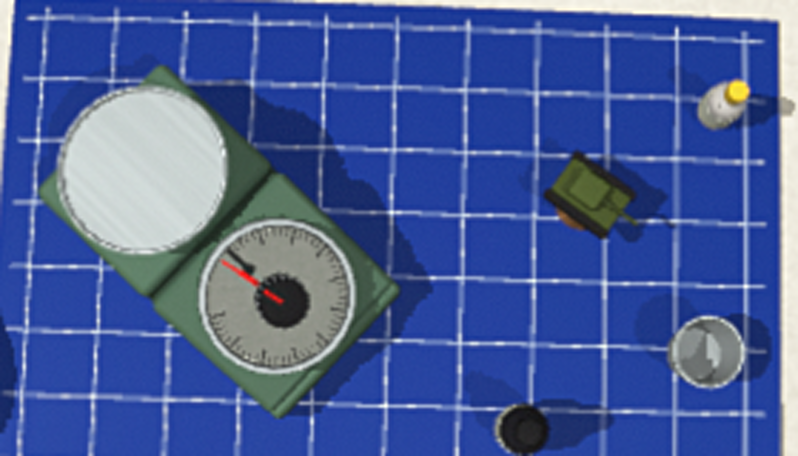

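```bash
cat >> h.py <<'E'
def pose():
    s=robot.get_state(); return np.array(s['tcp_pos']),R.from_euler('xyz',s['orientation']).as_matrix(),s
def plan(P,Rt=None):
    p,r,s=pose()
    if Rt is None: Rt=r
    print('shift mm',np.round(r.T@(np.array(P)-p)*1000,1),'rot deg',np.round(np.degrees(R.from_matrix(r.T@Rt).as_rotvec()),1),'t',round(s['t'],2),'j',np.round(s['joint_pos'],2),'w',round(s['gripper_width'],4))
E
python3 - <<'E'
from h import *
p,r,s=pose();print(np.round(r,3))
plan([.503,-.213,.2]); plan([.40,-.15,.25])
c=shot('wrist');T=c['camera_from_world'];o,d=ray(c,(320,200));print('cam in tool',r.T@(o-p),r.T@d)
E
```

```text
[[-0.001 -0.914  0.405]
 [-0.001  0.405  0.914]
 [-1.     0.    -0.001]]
shift mm [  31.4 -546.2 -565.7] rot deg [0. 0. 0.] t 0.15 j [ 1.03  0.28  1.51 -0.    1.36 -0.12] w 0.0855
shift mm [ -18.6 -426.5 -549.9] rot deg [0. 0. 0.] t 0.15 j [ 1.03  0.28  1.51 -0.    1.36 -0.12] w 0.0855
cam in tool [-0.14283291  0.07696425  0.00053092] [ 0.94805702 -0.31861854 -0.0155461 ]
```

Call:
{"fn": "arm_command", "kwargs": {
  "series": [
    [0.03, -0.546, -0.566, 0, 0, 0, 0.085],
    [0.03, -0.546, -0.566, 0, 0, 0, 0.085],
    [0.03, -0.546, -0.566, 0, 0, 0, 0.085],
    [0.03, -0.546, -0.566, 0, 0, 0, 0.085],
    [0.03, -0.546, -0.566, 0, 0, 0, 0.085],
    [0.03, -0.546, -0.566, 0, 0, 0, 0.085],
    [0.03, -0.546, -0.566, 0, 0, 0, 0.085],
    [0.03, -0.546, -0.566, 0, 0, 0, 0.085],
    [0.03, -0.546, -0.566, 0, 0, 0, 0.085],
    [0.03, -0.546, -0.566, 0, 0, 0, 0.085]
  ]
}}

```text
t: 1.45
tcp_pos: [0.4477, -0.0628, 0.2075]
orientation: [-0.825, 1.57, 0.329]
contact_force: [1.0, 0.8, -0.7]
gripper_width: 0.0847
```

```bash
python3 - <<'E'
from h import *
plan([.503,-.213,.16])
E
```

```text
shift mm [  47.5 -111.4 -114.9] rot deg [0. 0. 0.] t 1.45 j [-0.29  0.11  1.79  0.    1.25 -1.45] w 0.0847
```

Call:
{"fn": "arm_command", "kwargs": {
  "series": [
    [0.047, -0.111, -0.115, 0, 0, 0, 0.085],
    [0.047, -0.111, -0.115, 0, 0, 0, 0.085],
    [0.047, -0.111, -0.115, 0, 0, 0, 0.085],
    [0.047, -0.111, -0.115, 0, 0, 0, 0.085],
    [0.047, -0.111, -0.115, 0, 0, 0, 0.085],
    [0.047, -0.111, -0.115, 0, 0, 0, 0.085],
    [0.047, -0.111, -0.115, 0, 0, 0, 0.085],
    [0.047, -0.111, -0.115, 0, 0, 0, 0.085],
    [0.047, -0.111, -0.115, 0, 0, 0, 0.085],
    [0.047, -0.111, -0.115, 0, 0, 0, 0.085]
  ]
}}

```text
t: 2.7
tcp_pos: [0.5023, -0.2107, 0.1605]
orientation: [-0.783, 1.571, 0.371]
contact_force: [-0.7, -0.3, 0.4]
gripper_width: 0.0849
```

```bash
python3 - <<'E'
from h import *
c=shot('wrist','w1.png'); plan([.503,-.213,.014])
print(proj(c,[[.503,-.213,.048],[.503,-.213,.003]]))
E
```

```text
shift mm [146.5  -1.6  -1.7] rot deg [0. 0. 0.] t 2.75 j [-0.53  0.28  1.68  0.    1.18 -1.68] w 0.0851
[[322.07723835 192.28688137]
 [322.42649632 179.58099298]]
```

View pics/w1.png

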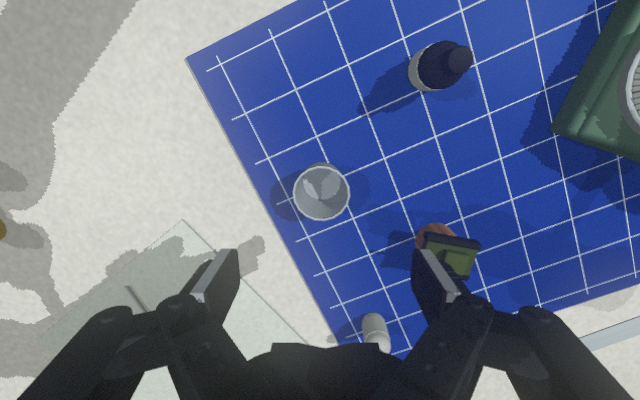

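The cup mouth is at (321,193), within 1 mm of where I predicted. The fingers straddle it with room to descend.

Call:
{"fn": "arm_command", "kwargs": {
  "series": [
    [0.05, -0.0015, -0.0015, 0, 0, 0, 0.085],
    [0.095, -0.0015, -0.0015, 0, 0, 0, 0.085],
    [0.125, -0.0015, -0.0015, 0, 0, 0, 0.085],
    [0.147, -0.0015, -0.0015, 0, 0, 0, 0.085],
    [0.147, -0.0015, -0.0015, 0, 0, 0, 0.085],
    [0.147, -0.0015, -0.0015, 0, 0, 0, 0.04],
    [0.147, -0.0015, -0.0015, 0, 0, 0, 0.04],
    [0.147, -0.0015, -0.0015, 0, 0, 0, 0.04],
    [0.147, -0.0015, -0.0015, 0, 0, 0, 0.04],
    [0.147, -0.0015, -0.0015, 0, 0, 0, 0.04]
  ]
}}

```text
t: 4.0
tcp_pos: [0.504, -0.2134, 0.0153]
orientation: [-1.661, 1.568, -0.507]
contact_force: [-0.4, -0.4, 5.3]
gripper_width: 0.0494
```

```bash
python3 - <<'E'
from h import *
p,r,s=pose()
print(p,s['contact_force']); plan([.503,-.213,.16]); plan([.6136,.1812,.2])
E
```

```text
[ 0.50402354 -0.21339864  0.01530251] [-0.37245144 -0.3739005   5.29939729]
shift mm [-1.447e+02  6.000e-01 -1.000e-01] rot deg [0. 0. 0.] t 4.0 j [-0.53  0.44  1.86  0.    0.84 -1.68] w 0.0494
shift mm [-185.    59.   405.1] rot deg [0. 0. 0.] t 4.0 j [-0.53  0.44  1.86  0.    0.84 -1.68] w 0.0494
```

Call:
{"fn": "arm_command", "kwargs": {
  "series": [
    [-0.05, 0, 0, 0, 0, 0, 0.04],
    [-0.11, 0, 0, 0, 0, 0, 0.04],
    [-0.16, 0.005, 0.03, 0, 0, 0, 0.04],
    [-0.175, 0.013, 0.085, 0, 0, 0, 0.04],
    [-0.175, 0.021, 0.14, 0, 0, 0, 0.04],
    [-0.175, 0.029, 0.195, 0, 0, 0, 0.04],
    [-0.175, 0.037, 0.25, 0, 0, 0, 0.04],
    [-0.175, 0.045, 0.305, 0, 0, 0, 0.04],
    [-0.175, 0.053, 0.36, 0, 0, 0, 0.04],
    [-0.175, 0.059, 0.395, 0, 0, 0, 0.04]
  ]
}}

```text
t: 5.25
tcp_pos: [0.6093, 0.175, 0.1892]
orientation: [-0.639, 1.569, 0.517]
contact_force: [-0.1, -0.2, 0.0]
gripper_width: 0.0492
```

```bash
python3 - <<'E'
from h import *
c=shot('wrist','w2.png'); p,r,s=pose();print(p,s['contact_force']); plan([.6136,.1812,.2])
print(proj(c,[[.6136,.1812,.093],[.5334,.0903,.07]]))
a=shot('scene'); cv2.imwrite('pics/s2.png',cv2.resize(a['pixels'][100:320,220:460],None,fx=2.5,fy=2.5))
E
```

```text
[0.61034468 0.1791757  0.18900024] [ 2.71564063  2.38522274 -0.22236825]
shift mm [-11.   -2.2   3.2] rot deg [0. 0. 0.] t 5.3 j [ 0.17  0.39  1.44  0.01  1.31 -0.99] w 0.0493
[[332.64949069 197.66742778]
 [200.93692154 149.88775452]]
```

View pics/w2.png

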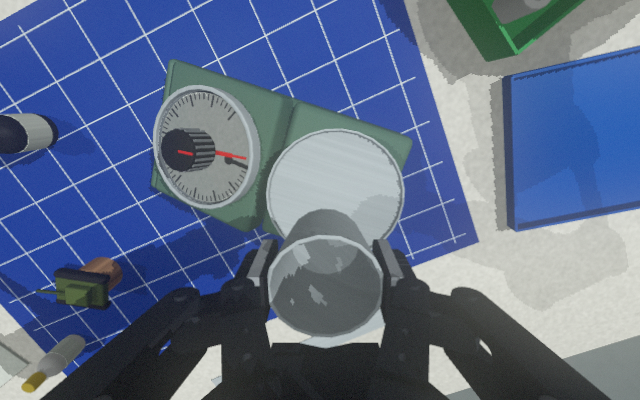

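View pics/s2.png

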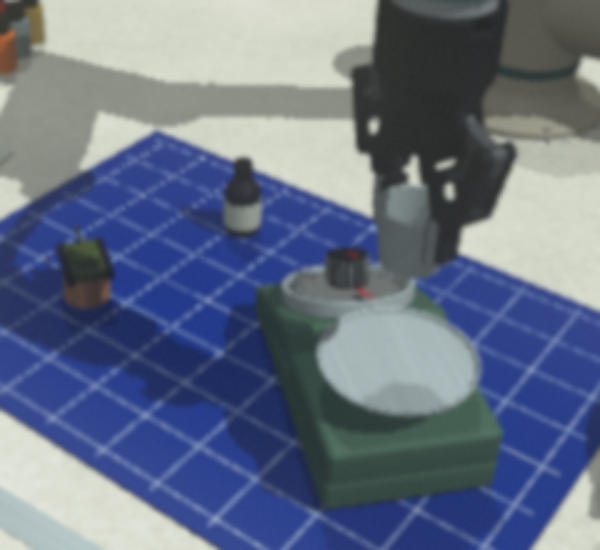

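The wrist view shows the cup held upright between the fingers. The pan spans columns 267–404, centred near (335,196), against my prediction of (333,198). The red pointer at (235,156) is slightly counter-clockwise of the zero mark at (240,163).

Call:
{"fn": "arm_command", "kwargs": {
  "series": [
    [0.02, 0, 0.005, 0, 0, 0, 0.04],
    [0.04, 0, 0.005, 0, 0, 0, 0.04],
    [0.06, 0, 0.005, 0, 0, 0, 0.04],
    [0.064, 0, 0.005, 0, 0, 0, 0.04],
    [0.064, 0, 0.005, 0, 0, 0, 0.04],
    [0.064, 0, 0.005, 0, 0, 0, 0.04],
    [0.064, 0, 0.005, 0, 0, 0, 0.04],
    [0.064, 0, 0.005, 0, 0, 0, 0.04],
    [0.064, 0, 0.005, 0, 0, 0, 0.04],
    [0.064, 0, 0.005, 0, 0, 0, 0.04]
  ]
}}

```text
t: 6.6
tcp_pos: [0.611, 0.1769, 0.1245]
orientation: [0.438, 1.571, 1.592]
contact_force: [-1.0, 0.3, -1.5]
gripper_width: 0.049
```

```bash
python3 - <<'E'
from h import *
p,r,s=pose();print(p,s['contact_force'],np.round(r,3)); plan([.6136,.1812,.1035])
E
```

```text
[0.6109836  0.17685307 0.12450462] [-0.98719149  0.34619823 -1.49491275] [[-0.    -0.914  0.405]
 [ 0.     0.405  0.914]
 [-1.     0.     0.   ]]
shift mm [21.  -0.6  5. ] rot deg [0. 0. 0.] t 6.6 j [ 0.17  0.44  1.53  0.    1.17 -0.98] w 0.049
```

Call:
{"fn": "arm_command", "kwargs": {
  "series": [
    [0.004, 0, 0.004, 0, 0, 0, 0.04],
    [0.008, 0, 0.005, 0, 0, 0, 0.04],
    [0.012, 0, 0.005, 0, 0, 0, 0.04],
    [0.015, 0, 0.005, 0, 0, 0, 0.04],
    [0.017, 0, 0.005, 0, 0, 0, 0.04],
    [0.019, 0, 0.005, 0, 0, 0, 0.04],
    [0.02, 0, 0.005, 0, 0, 0, 0.04],
    [0.021, 0, 0.005, 0, 0, 0, 0.04],
    [0.021, 0, 0.005, 0, 0, 0, 0.04],
    [0.021, 0, 0.005, 0, 0, 0, 0.04]
  ]
}}

```text
t: 7.85
tcp_pos: [0.6131, 0.1814, 0.1036]
orientation: [-0.87, 1.571, 0.284]
contact_force: [0.6, -0.1, -1.0]
gripper_width: 0.0491
```

```bash
python3 - <<'E'
from h import *
p,r,s=pose();print(p,s['contact_force'])
c=shot('wrist'); a=shot('scene')
cv2.imwrite('pics/p3.png',np.hstack([cv2.resize(c['pixels'][60:380,100:430],(412,400)),cv2.resize(a['pixels'][180:300,320:430],(367,400))]))
E
```

```text
[0.61308577 0.18139725 0.10359589] [ 0.56174963 -0.12279397 -0.97706305]
```

View pics/p3.png

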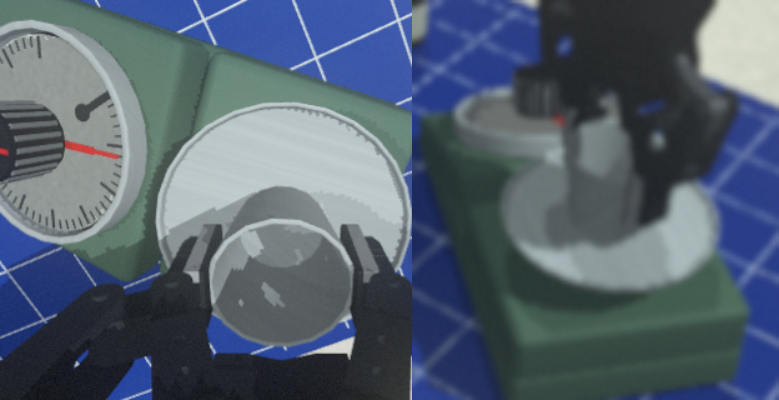

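```bash
python3 - <<'E'
from h import *
c=shot('wrist'); p,r,s=pose()
f=lambda x,y:(x/412*330+100,y/400*320+60)
pts=[onz(c,f(*q),.094)[:2] for q in((160,190),(157,220),(283,103),(215,120),(345,119),(404,190))]
pts=np.array(pts);A=np.c_[2*pts,np.ones(len(pts))];x=np.linalg.lstsq(A,(pts**2).sum(1),rcond=None)[0]
print('pan c',x[:2],'r',np.sqrt(x[2]+x[0]**2+x[1]**2),'tcp',p)
print('cup foot far edge',onz(c,f(285,187),.0915)[:2]-p[:2])
E
```

```text
pan c [0.61334595 0.18255488] r 0.056457744593044125 tcp [0.61306802 0.18141543 0.10357188]
cup foot far edge [-0.01659697  0.01010224]
```

The circle fitted to the pan is centred within 1.5 mm of the cup. The dial has begun to turn, so the cup is touching the pan. Release and rise.

Call:
{"fn": "arm_command", "kwargs": {
  "series": [
    [0, 0, 0, 0, 0, 0, 0.052],
    [0, 0, 0, 0, 0, 0, 0.056],
    [0, 0, 0, 0, 0, 0, 0.062],
    [0, 0, 0, 0, 0, 0, 0.068],
    [0, 0, 0, 0, 0, 0, 0.075],
    [0, 0, 0, 0, 0, 0, 0.075],
    [-0.02, 0, 0, 0, 0, 0, 0.075],
    [-0.05, 0, 0, 0, 0, 0, 0.075],
    [-0.08, 0, 0, 0, 0, 0, 0.075],
    [-0.11, 0, 0, 0, 0, 0, 0.075]
  ]
}}

```text
t: 9.25
tcp_pos: [0.6129, 0.1814, 0.2144]
orientation: [0.094, 1.571, 1.248]
contact_force: [-0.4, 0.0, 0.0]
gripper_width: 0.0747
```

```bash
cat >> h.py <<'E'
yaw=0.83
ex=np.array([np.cos(yaw),np.sin(yaw),0]); ey=np.array([-np.sin(yaw),np.cos(yaw),0])
n=np.cos(.35)*np.array([0,0,1.])-np.sin(.35)*ex   # knob axis
fx=np.cross(ey,n)
def knobR(a):  # jaw dir = face x turned by a about n
    x=-n; z=np.cos(a)*fx+np.sin(a)*ey; return np.c_[x,np.cross(z,x),z]
E
python3 - <<'E'
from h import *
p,r,s=pose();print(p,s['contact_force'],s['gripper_width'])
c=shot('wrist'); t=shot('top')
cv2.imwrite('pics/p4.png',np.hstack([c['pixels'],]))
cv2.imwrite('pics/t4.png',cv2.resize(t['pixels'][110:260,170:320],None,fx=4,fy=4,interpolation=cv2.INTER_CUBIC))
E
```

```text
[0.61294314 0.18136943 0.21443296] [-0.36609477  0.01348781  0.02572942] 0.07470765091367398
```

View pics/p4.png

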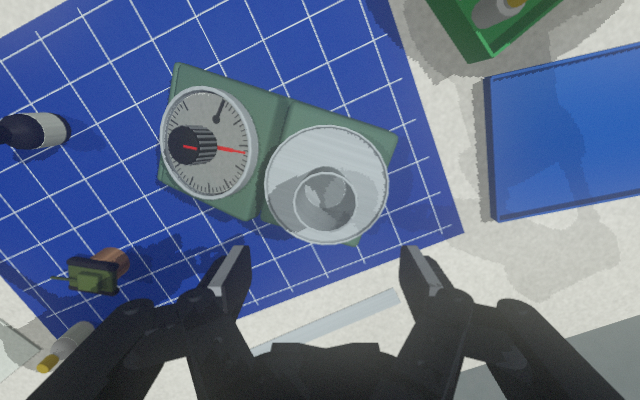

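The cup stands upright on the pan near its centre. The zero mark now points to about (220,105), and the pointer to about (245,152).

```bash
cat >> h.py <<'E'
def rimfit(c,box):
    hsv=cv2.cvtColor(c['pixels'],cv2.COLOR_BGR2HSV)
    g=((hsv[...,1]<45)&(hsv[...,2]>90)).astype(np.uint8)*255
    x0,y0,x1,y1=box;m=np.zeros_like(g);m[y0:y1,x0:x1]=g[y0:y1,x0:x1]
    cs,_=cv2.findContours(m,cv2.RETR_EXTERNAL,cv2.CHAIN_APPROX_NONE)
    h=cv2.convexHull(max(cs,key=lambda k:cv2.contourArea(cv2.convexHull(k)))); return cv2.fitEllipse(h)
def tri(o1,d1,o2,d2):
    A=np.c_[d1,-d2];x=np.linalg.lstsq(A,o2-o1,rcond=None)[0];a=o1+x[0]*d1;b=o2+x[1]*d2
    return (a+b)/2,np.linalg.norm(a-b)
def onface(c,uv,P0):
    o,d=ray(c,uv); q=o+d*(n@(P0-o))/(n@d)-P0; return q@fx,q@ey
E
python3 - <<'E'
from h import *
c=shot('wrist');t=shot('top')
e1=rimfit(c,(150,75,262,210)); e2=rimfit(t,(235,165,305,245));print(e1,e2)
P,g=tri(*ray(c,e1[0]),*ray(t,e2[0]));print('rim centre',P,'gap',g)
# consistency: predicted radius
th=np.linspace(0,6.28,60);C=P+.054*(np.outer(np.cos(th),fx)+np.outer(np.sin(th),ey))
print([cv2.fitEllipse(proj(k,C).astype(np.float32)) for k in(c,t)])
z=onface(c,(220,103),P);q=onface(c,(243,152),P)
print('zero',np.arctan2(z[1],z[0]),np.hypot(*z),'ptr',np.arctan2(q[1],q[0]),np.hypot(*q))
d=np.array([.6133,.182])-P[:2];print('yaw to pan',np.arctan2(d[1],d[0]),np.hypot(*d))
for a in(-1.57,0,1.57):
  plan(P+n*.08,knobR(a))
E
```

```text
((206.7624969482422, 138.98825073242188), (98.19061279296875, 116.36448669433594), 162.817138671875) ((266.70745849609375, 203.458740234375), (54.99126434326172, 55.8526725769043), 68.96915435791016)
rim centre [0.53330635 0.09152125 0.06047618] gap 0.002219743877122032
[((209.4702911376953, 138.10162353515625), (89.01702880859375, 111.74778747558594), 167.2407989501953), ((266.1552429199219, 203.74522399902344), (53.3536376953125, 54.818729400634766), 54.18213653564453)]
zero 1.4315382677883153 0.03933028653827153 ptr 0.07917763895290347 0.04220795983775465
yaw to pan 0.846826908346382 0.12076998009584351
shift mm [  77.9   45.3 -140.5] rot deg [107.3 -18.9  13.6] t 9.45 j [ 0.18  0.38  1.39  0.    1.37 -0.98] w 0.0748
shift mm [  77.9   45.3 -140.5] rot deg [ 18.4 -19.8  -3.2] t 9.45 j [ 0.18  0.38  1.39  0.    1.37 -0.98] w 0.0748
shift mm [  77.9   45.3 -140.5] rot deg [-70.6 -12.5 -17.3] t 9.45 j [ 0.18  0.38  1.39  0.    1.37 -0.98] w 0.0748
```

```bash
sed -i 's/^yaw=0.83/yaw=0.84/' h.py; python3 - <<'E'
from h import *
P=np.array([.5332,.091,.066]); plan(P+n*.085,knobR(-1.2))
E
```

```text
shift mm [  67.7   45.4 -142.8] rot deg [ 85.8 -19.9   9.5] t 9.45 j [ 0.18  0.38  1.39  0.    1.37 -0.98] w 0.0748
```

Call:
{"fn": "arm_command", "kwargs": {
  "series": [
    [0.0, 0.015, -0.047, 9.5, -2.2, 1.1, 0.075],
    [0.0, 0.03, -0.095, 19, -4.4, 2.1, 0.075],
    [0.02, 0.045, -0.143, 28.6, -6.6, 3.2, 0.075],
    [0.04, 0.045, -0.143, 38.1, -8.8, 4.2, 0.075],
    [0.06, 0.045, -0.143, 47.7, -11, 5.3, 0.075],
    [0.068, 0.045, -0.143, 57.2, -13.3, 6.3, 0.075],
    [0.068, 0.045, -0.143, 66.7, -15.5, 7.4, 0.075],
    [0.068, 0.045, -0.143, 76.3, -17.7, 8.4, 0.075],
    [0.068, 0.045, -0.143, 85.8, -19.9, 9.5, 0.075],
    [0.068, 0.045, -0.143, 85.8, -19.9, 9.5, 0.075]
  ]
}}

```text
t: 10.7
tcp_pos: [0.5119, 0.069, 0.1439]
orientation: [1.211, 1.223, 0.851]
contact_force: [0.2, 0.0, 0.3]
gripper_width: 0.0747
```

```bash
python3 - <<'E'
from h import *
c=shot('wrist','w5.png');P=np.array([.5332,.091,.066]); plan(P+n*.085,knobR(-1.2)); print(pose()[0])
print(proj(c,[P,P+27e-3*n,P+.042*fx]))
E
```

```text
shift mm [-1.1  1.1  0.9] rot deg [ 0.1 -0.2  0.1] t 10.75 j [-0.22  0.16  1.96  0.4   0.89 -0.09] w 0.0748
[0.51283318 0.06892681 0.14438475]
[[327.20260577 200.35409884]
 [327.30325425 212.45848414]
 [347.28815277 151.69157578]]
```

View pics/w5.png

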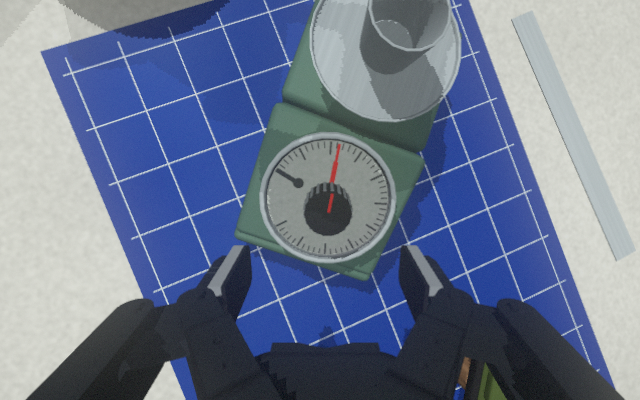

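Knob top at (328,211), against a prediction of (327,212). Rim centred at (328,198). Pointer tip about (338,146), zero mark outer end about (278,170).

```bash
python3 - <<'E'
from h import *
c=shot('wrist');t=shot('top');P=np.array([.5332,.091,.066])
e1=rimfit(c,(255,125,402,268)); print(e1)
th=np.linspace(0,6.28,60)
for h in(.06,.066,.072):
    o,d=ray(c,e1[0]); Q=o+d*(h-o[2])/d[2]
    C=Q+.054*(np.outer(np.cos(th),fx)+np.outer(np.sin(th),ey)); print(h,Q,cv2.fitEllipse(proj(c,C).astype(np.float32)),proj(c,[Q+27e-3*n]))
print(tri(*ray(c,e1[0]),*ray(t,(266.7,203.5))))
Q=Q if 0 else P
for k,uv in(('zero',(278,170)),('ptr',(338,146))):
    z=np.array(onface(c,uv,P)); print(k,np.arctan2(z[1],z[0]),np.hypot(*z))
E
```

```text
((325.96728515625, 197.78163146972656), (131.93833923339844, 136.99069213867188), 89.37677001953125)
0.06 [0.53486544 0.09291923 0.06      ] ((326.0267333984375, 193.6108856201172), (125.1495361328125, 131.44448852539062), 90.02070617675781) [[325.96129455 209.22113727]]
0.066 [0.53414167 0.09314184 0.066     ] ((326.0298156738281, 193.39614868164062), (128.3448944091797, 134.78530883789062), 90.01895904541016) [[325.96112505 209.54528362]]
0.072 [0.53341791 0.09336445 0.072     ] ((326.0331115722656, 193.1643524169922), (131.70855712890625, 138.3008575439453), 90.01699829101562) [[325.96094568 209.88833565]]
(array([0.535474  , 0.09245645, 0.05116719]), np.float64(0.0009477254014094658))
zero 1.3486995629393081 0.04496221389434108
ptr 0.1658212036070255 0.04475740025067003
```

```bash
python3 - <<'E'
from h import *
c=shot('wrist');P=np.array([.5332,.091,.068]); K=P+27e-3*n
g=cv2.cvtColor(c['pixels'],cv2.COLOR_BGR2GRAY); hsv=cv2.cvtColor(c['pixels'],cv2.COLOR_BGR2HSV)
m=np.zeros_like(g);m[180:245,295:362]=((g<60))[180:245,295:362]*255
m=cv2.morphologyEx(m,cv2.MORPH_OPEN,np.ones((7,7)))
x,y,w,h=cv2.boundingRect(m);print(x,y,w,h)
u=(x+w/2,y+h-w/2); print(u,proj(c,[K])); o,d=ray(c,u);q=o+d*(n@(K-o))/(n@d)-K;r=pose()[1];print('off tool mm',r.T@q*1000)
plan(P+n*.008,knobR(-1.2))
E
```

```text
304 194 43 42
(325.5, 214.5) [[324.42796237 213.45237782]]
off tool mm [-7.84160498e-04 -7.98445627e-01  7.63666051e-01]
shift mm [74.5  1.1 -0.2] rot deg [ 0.1 -0.1  0. ] t 10.9 j [-0.22  0.16  1.96  0.4   0.89 -0.09] w 0.0748
```

Within 1 mm. Descend along the knob axis and close slowly.

Call:
{"fn": "arm_command", "kwargs": {
  "series": [
    [0.02, 0, 0, 0, 0, 0, 0.075],
    [0.04, 0, 0, 0, 0, 0, 0.07],
    [0.055, 0, 0, 0, 0, 0, 0.065],
    [0.065, 0, 0, 0, 0, 0, 0.06],
    [0.07, 0, 0, 0, 0, 0, 0.06],
    [0.073, 0, 0, 0, 0, 0, 0.055],
    [0.075, 0, 0, 0, 0, 0, 0.05],
    [0.075, 0, 0, 0, 0, 0, 0.05],
    [0.075, 0, 0, 0, 0, 0, 0.05],
    [0.075, 0, 0, 0, 0, 0, 0.05]
  ]
}}

```text
t: 12.15
tcp_pos: [0.5312, 0.0879, 0.0752]
orientation: [1.202, 1.221, 0.841]
contact_force: [0.1, -0.0, 1.3]
gripper_width: 0.0501
```

```bash
python3 - <<'E'
from h import *
c=shot('wrist','w6.png');P=np.array([.5332,.091,.068]); plan(P+n*.008,knobR(-1.2)); print(pose()[2]['contact_force'])
E
```

```text
shift mm [-0.   1.  -0.1] rot deg [-0. -0.  0.] t 12.2 j [-0.17  0.27  2.03  0.46  0.7  -0.14] w 0.05
[-0.27765985 -0.19085705  0.41840565]
```

View pics/w6.png

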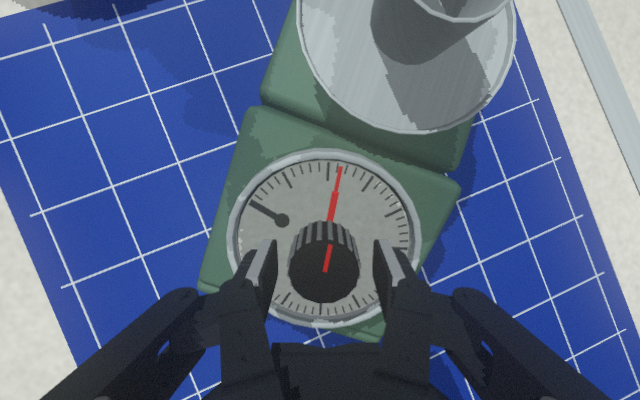

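Call:
{"fn": "arm_command", "kwargs": {
  "series": [
    [0, 0, 0, 0, 0, 0, 0.045],
    [0, 0, 0, 0, 0, 0, 0.04],
    [0, 0, 0, 0, 0, 0, 0.035],
    [0, 0, 0, 0, 0, 0, 0.025],
    [0, 0, 0, 0, 0, 0, 0.025],
    [0, 0, 0, 0, 0, 0, 0.025],
    [0, 0, 0, -5, 0, 0, 0.025],
    [0, 0, 0, -10, 0, 0, 0.025],
    [0, 0, 0, -10, 0, 0, 0.025],
    [0, 0, 0, -10, 0, 0, 0.025]
  ]
}}

```text
t: 13.45
tcp_pos: [0.5305, 0.0881, 0.0753]
orientation: [1.03, 1.222, 0.845]
contact_force: [-3.5, -1.0, 4.9]
gripper_width: 0.0321
```

```bash
cat > ang.py <<'E'
from h import *
def angles(c,P=np.array([.5332,.091,.067])):
    im=c['pixels'];hsv=cv2.cvtColor(im,cv2.COLOR_BGR2HSV).astype(int);H,S,V=hsv[...,0],hsv[...,1],hsv[...,2]
    # rectify the face: polar-friendly top-down picture, 4 px/mm, +x up, +y left
    g=np.linspace(-54,54,433)/1000; Y,X=np.meshgrid(-g,-g)
    uv=proj(c,P+X.reshape(-1,1)*fx+Y.reshape(-1,1)*ey).reshape(433,433,2).astype(np.float32)
    f=cv2.remap(im,uv,None,cv2.INTER_LINEAR)
    return f,X,Y
E
python3 - <<'E'
from ang import *
c=shot('wrist');f,X,Y=angles(c);s=pose()[2];print(s['gripper_width'],s['contact_force'],s['moment'],s['joint_pos'])
c0={**c}
cv2.imwrite('pics/f7.png',np.hstack([cv2.resize(f,(400,400)),cv2.resize(c['pixels'][100:350,195:445],(400,400))]))
hsv=cv2.cvtColor(f,cv2.COLOR_BGR2HSV).astype(int)
rr=np.hypot(X,Y);red=((hsv[...,0]<8)|(hsv[...,0]>172))&(hsv[...,1]>140)&(hsv[...,2]>100)&(rr>.03)&(rr<.046)
print('ptr',red.sum(),np.arctan2(Y[red].mean(),X[red].mean()))
dk=(hsv[...,2]<75)&(rr>.031)&(rr<.044); dk=cv2.morphologyEx(dk.astype(np.uint8),cv2.MORPH_OPEN,np.ones((9,9)))
k,l,st,ce=cv2.connectedComponentsWithStats(dk)
for i in range(1,k):
    w=l==i; print('dark',st[i][4],np.arctan2(Y[w].mean(),X[w].mean()))
E
```

```text
0.03249522729970391 [-3.40726242 -0.58539542  5.54319199] [-0.11344013  0.46899104  0.2142675 ] [-0.16706596  0.27116506  2.02918059  0.46412702  0.7049763  -0.31796309]
ptr 440 0.35013364038975636
dark 4617 -1.6832845560801613
dark 493 1.37534182117495
dark 8373 -3.137198252890386
```

View pics/f7.png

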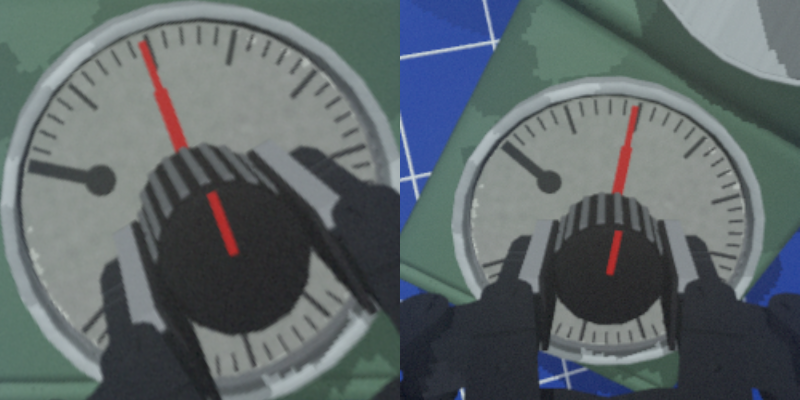

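The knob follows the grip: pointer at 0.345 rad, zero mark at 1.377 rad. About 59° remain, so turn 52° first and measure again.

Call:
{"fn": "arm_command", "kwargs": {
  "series": [
    [0, 0, 0, -7, 0, 0, 0.025],
    [0, 0, 0, -14, 0, 0, 0.025],
    [0, 0, 0, -21, 0, 0, 0.025],
    [0, 0, 0, -28, 0, 0, 0.025],
    [0, 0, 0, -35, 0, 0, 0.025],
    [0, 0, 0, -42, 0, 0, 0.025],
    [0, 0, 0, -48, 0, 0, 0.025],
    [0, 0, 0, -52, 0, 0, 0.025],
    [0, 0, 0, -52, 0, 0, 0.025],
    [0, 0, 0, -52, 0, 0, 0.025]
  ]
}}

```text
t: 14.75
tcp_pos: [0.5303, 0.0881, 0.0752]
orientation: [0.122, 1.222, 0.845]
contact_force: [-4.1, -1.3, 5.2]
gripper_width: 0.0321
```

```bash
cat > m.py <<'E'
from ang import *
import sys
c=shot(sys.argv[1]);f,X,Y=angles(c);s=pose()[2];print(s['t'],s['gripper_width'],s['contact_force'],s['moment'])
cv2.imwrite('pics/'+sys.argv[2],f)
hsv=cv2.cvtColor(f,cv2.COLOR_BGR2HSV).astype(int);rr=np.hypot(X,Y);a=np.arctan2(Y,X)
red=((hsv[...,0]<8)|(hsv[...,0]>172))&(hsv[...,1]>120)&(hsv[...,2]>80)
for lo,hi in((.02,.03),(.03,.04),(.04,.046)):
    w=red&(rr>lo)&(rr<hi)&(abs(a)<2); print('ptr',lo,w.sum(),a[w].mean())
dk=(hsv[...,2]<85)&~red&(rr>.027)&(rr<.044)&(a>0.9)&(a<1.9)
dk=cv2.morphologyEx(dk.astype(np.uint8),cv2.MORPH_OPEN,np.ones((7,7)))
k,l,st,ce=cv2.connectedComponentsWithStats(dk)
for i in range(1,k):
    w=l==i
    if w.sum()>80: print('dark',w.sum(),a[w].mean(),rr[w].mean())
E
python3 m.py wrist f8.png
```

```text
14.8 0.032042519504435846 [-4.31752422 -1.65342175  6.48684693] [-0.08346078  0.4966407   0.14774259]
ptr 0.02 573 1.2744365891229856
ptr 0.03 348 1.2709451762314956
ptr 0.04 167 1.2693139405959173
dark 820 1.3913039694888638 0.034825949721342335
```

Call:
{"fn": "arm_command", "kwargs": {
  "series": [
    [0, 0, 0, -3, 0, 0, 0.025],
    [0, 0, 0, -6.3, 0, 0, 0.025],
    [0, 0, 0, -6.3, 0, 0, 0.025],
    [0, 0, 0, -6.3, 0, 0, 0.025],
    [0, 0, 0, -6.3, 0, 0, 0.025],
    [0, 0, 0, -6.3, 0, 0, 0.025],
    [0, 0, 0, -6.3, 0, 0, 0.03],
    [0, 0, 0, -6.3, 0, 0, 0.037],
    [0, 0, 0, -6.3, 0, 0, 0.048],
    [0, 0, 0, -6.3, 0, 0, 0.055]
  ]
}}

```text
t: 16.05
tcp_pos: [0.5313, 0.088, 0.0749]
orientation: [0.01, 1.221, 0.842]
contact_force: [-0.4, -1.0, -0.4]
gripper_width: 0.0549
```

```bash
python3 m.py wrist f9.png
```

```text
16.1 0.055049896373791485 [-0.93080398 -0.63833134  0.43432019] [-0.14819179  0.13931128 -0.03409598]
ptr 0.02 605 1.3820742200959442
ptr 0.03 422 1.3802210351221256
ptr 0.04 220 1.3789602477713454
```

Pointer at 1.380 rad, zero mark 1.377–1.391 rad. Retreat along the axis and check.

Call:
{"fn": "arm_command", "kwargs": {
  "series": [
    [-0.005, 0, 0, 0, 0, 0, 0.06],
    [-0.02, 0, 0, 0, 0, 0, 0.06],
    [-0.045, 0, 0, 0, 0, 0, 0.06],
    [-0.07, 0, 0, 0, 0, 0, 0.06],
    [-0.09, 0, 0, 0, 0, 0, 0.06],
    [-0.1, 0, 0, 0, 0, 0, 0.06],
    [-0.1, 0, 0, 0, 0, 0, 0.06],
    [-0.1, 0, 0, 0, 0, 0, 0.06],
    [-0.1, 0, 0, 0, 0, 0, 0.06],
    [-0.1, 0, 0, 0, 0, 0, 0.06]
  ]
}}

```text
t: 17.35
tcp_pos: [0.5081, 0.0626, 0.1684]
orientation: [0.014, 1.222, 0.845]
contact_force: [1.1, 0.3, -0.5]
gripper_width: 0.0601
```

```bash
python3 m.py wrist f10.png; python3 - <<'E'
from h import *
f=cv2.imread('pics/f10.png');c=shot('wrist')
cv2.imwrite('pics/fin.png',np.hstack([cv2.resize(f,(400,400)),cv2.resize(c['pixels'],(400,250)).copy() if 0 else cv2.resize(c['pixels'][0:400,120:520],(400,400))]))
E
```

```text
17.4 0.059669100598212794 [-0.05068424 -0.15068207 -0.50199869] [-0.10589865  0.13844409  0.01271141]
ptr 0.02 608 1.3856277242300308
ptr 0.03 413 1.3819447439894537
ptr 0.04 215 1.3795334309757463
```

View pics/fin.png

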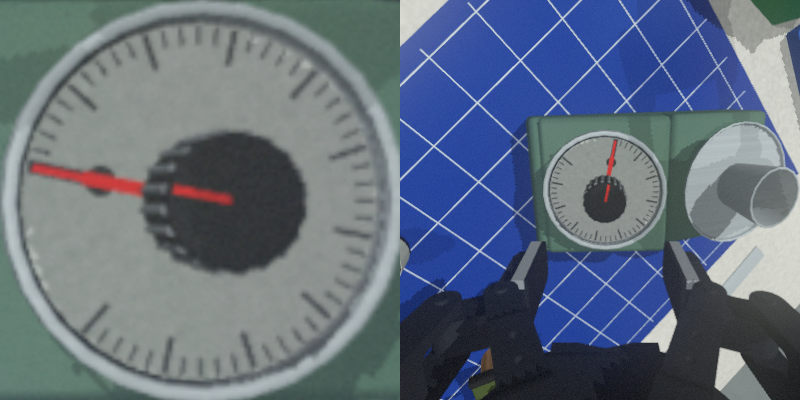

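The red pointer covers the thick zero mark and bisects its dot at (100,180) in the left half. The cup stands upright on the pan. Handing in, with a quick check of the bystanders first.

```bash
python3 - <<'E'
from h import *
a=cv2.imread('pics/top0.png').astype(int);b=shot('top')['pixels'].astype(int);D=abs(a-b).max(2)
for k,(x,y) in dict(dark=(353,250),tank=(377,168),drop=(427,135)).items():
    print(k,(D[y-10:y+10,x-10:x+10]>60).mean())
print(robot.job_done())
E
```

```text
dark 0.7025
tank 0.0
drop 0.0
the job is handed in; nothing more can be done
None
```

The cup stands upright and released on the scale's pan, and the tare knob is turned so the red pointer covers the thick zero mark. I handed the job in at about 17.5 s of the 54 s allowed. No verdict is reported.

- **Cup:** set down with about 2 mm of pan travel before release, about 1 mm from the pan centre that I fitted in the image. It was still upright in the last picture.
- **Pointer:** the final reading was 1.380 rad. The zero mark read 1.375–1.391 rad in earlier pictures, before the pointer covered it. That is at most about 0.5 mm apart at the marks, and the pointer bisects the mark's dot.
- **Robot:** the gripper is clear of the scale, with the tool tip about 100 mm back along the knob's axis. The last force reading was near zero.
- **Bystanders:** in the top view, the tank and the dropper look unchanged from the start. The same check disagreed for the dark paint bottle, where 70% of the pixels had changed. I think the arm or its shadow covered the bottle, but I handed in without viewing that picture. The arm passed close to nothing there, and the bottle stood upright in the wrist picture taken after the cup was released.

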